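# Take the nest plate out of a quick-change bottle jig for washing

### The arm

A 6-joint arm with a two-finger parallel gripper is mounted at the origin on a cart in front of the work surface, level with it; the furniture and walls round the work are solid. World frame = base frame: x ahead of the robot, y to its left, z up, the work surface at z = 0. Lengths are in mm, angles in rad, forces in N, time in s.
With the tool pointing down it reaches from about 350 to 975 mm from the base axis. Payload 7.1 kg.
Tool frame: the origin (TCP) lies at the very end of the fingers, on their centre line; the grasp point (between the pads) lies 19 mm behind it (ctrl.grip_point_offset is the distance from the TCP to the grasp point, in mm); z points along the fingers, y is the direction in which the jaws open and shut (so a half turn about z gives the same grasp; the last joint's range is limited). The gripper opens to 88 mm and grips with 3 to 60 N. Pads are 20 mm wide; open, the fingers measure 115 mm over their backs; the gripper's body (75 mm by 178 mm) begins 61 mm behind the grasp point.
Start: joints at [-1.19, 0.423, 1.63, -0, 1.089, -0.019], TCP at [243.287, -575.688, 222.675] pointing down, gripper open.
Joint ranges: [-3, 3], [-0.9, 2.11], [0.09, 2.58], [-1.31, 4.45], [0.11, 2.69], [-2.54, 2.54]. Speed limits (rad/s): [2.39, 2.39, 3.01, 3.14, 3.14, 3.14].

### API

Orientations are given as a rotation vector (axis times angle).
In Python, from workcell import ctrl gives the robot as it stands.
- The arm moves only by the tool move_arm, never from a script. Its argument "increments" is one flat list of numbers, 5 for each row, row after row: the closure in counts, from 0 (fully open) to 255 (shut), then the shift along the tool's x, y, z in mm, then the turn about the tool's z in degrees. In form: [grip, dx, dy, dz, yaw, grip, dx, dy, dz, yaw, ...]. A call has 1 to 12 rows; each row is the pose to reach, as a shift and turn from the pose measured when the call began, along the tool's axes at that moment; what a row does not reach only later rows make up. A row lasts 1/8 s, in which the tool goes at most 62.5 mm and 10.7 degrees, less where a joint would pass 70% of its speed; a pose out of reach is approached as far as the arm can. A call with a gripper value outside its range is refused whole. The fingers move at their own pace and stop on an object; the grip force is fixed at half the most. Time passes only in rows, so rows that repeat a pose let the fingers close. It gives the time, the measured TCP pose, the force and the opening at its end, in the units of the state.
- ctrl.get_obs(): the state, without advancing time (a new reading comes with each control period).
- ctrl.get_image(name): name is "side" or "top" or "wrist"; returns a dict with "frame" (384x512x3 uint8, red, green, blue), "vertical_fov" (degrees; the focal length in pixels is half the picture's height over the tangent of half this angle, whatever the lens; pixels are square), "cx", "cy" (the principal point, pixels), "pose" (4x4, takes a point from camera to world coordinates); the wrist camera has in their place "mount" (4x4, takes a point from camera to tool coordinates, whose origin is the TCP and whose axes are the flange's). Camera axes: x right, y down, z forward; pixel columns grow to the right and rows downward; lengths in mm; the calibration is good to about 2 mm. A picture is of the moment at which its call begins: read the wrist's pose just before it. There is no depth.
- ctrl.close_job(): hands the job in, once; it reports no verdict.
The state is a dict: "t": time; "qpos": joint angles; "qvel": joint speeds; "joint_torque": joint torques, N m; "ee_pos": TCP position; "orientation": TCP orientation; "ft_force": force on the tool from outside, world axes, zero at the start; "moment": the same for the moment, N m; "width": finger opening in mm.
Only numpy, scipy, OpenCV 4.12 (cv2) and the standard library are available. Lean on these libraries where they do the work, as an engineer would, in place of code of your own. Each camera call takes 0.05 s, during which the arm holds its last target.

### The job

The white nest plate has to come out of the bottle jig for washing, but the round stop, the square stop and the sample bottle stand in their seats in front of it and keep it under the two clips. Clear all three away first and stand them upright in the empty metal tool tray, then draw the plate forward by its handle from under the clips and lay it flat in the empty punched plastic basket beside the jig. Finally put the round stop, the square stop and the bottle back, each upright and fully down in the seat made for it; never let the bottle topple.

Things in the scene. Friction and masses are not known exactly. Their poses are not given: they have to be found in the camera images.
- round_stop_center (a point): Round steel stop with a ringed (knurled) upper half: upright cylinder, diameter 33 mm, 58 mm high. Steel, stands by itself, 0.16 kg. Point: its centre, half-way up; z up along its axis. At the start it stands in its seat. It is pinched by its upper part.
- square_stop_center (a point): Square steel stop with grooves round its upper half: upright bar 28 x 28 mm, 64 mm high, faces square to its own x and y. Steel, stands by itself, 0.16 kg. Point: its centre, half-way up; z up along its axis. At the start it stands in its seat. It is pinched by its upper part.
- bottle_center (a point): Small brown glass sample bottle, 74 mm high, 0.034 kg: body diameter 27 up to 40 above its foot, above that the black cap, diameter 19, best pinched there. Point: its centre, 37 above its foot; z up. Starts standing in its seat.
- plate_handle (a point): Sizes in mm. Handle amid the white nest plate (84 along x, 128 along y, 10 thick, 0.25 kg): upright bar 12 (x) x 40 (y), top 40 above the plate's underside. Point: 32 above that underside; x, y as the jig's at the start. The plate's rear 18 is under the jig's clips (2.5 air above it): draw it 30 along the jig's -x, sliding on over the empty seats (bed and seat tops are level), then lift.
- jig: Sizes in mm. Fixed bottle jig: bed with rails, two steel clips at the back corners. Origin on the table amid it; x to its back, z up. Spans x -76..90, y +-88. Bed and seat tops 22 above the table, clip tops 47. Clips overhang from x = 38 back, at y = +-(38..62); free between them. Plate handle starts at x = 14, y = 0. Seats along the front: x = -49, y = -58, 0, 58, order varies.
- round_seat: Fixed grey seat block of the jig (54 x 56 mm, 16 high) with the large round pocket, 38 across, 11 deep, mouth bevelled by 3: home of the round stop. Origin: centre of the block's underside, on the pocket's axis, 6 above the table; pocket floor 5 and mouth 16 above the origin. Axes parallel to the jig's.
- square_seat: The same kind of seat block with the square pocket, 32.5 x 32.5 mm, 11 mm deep, bevelled mouth, sides parallel to its x and y: home of the square stop. Origin and heights as for the round seat; axes parallel to the jig's.
- bottle_seat: The same kind of seat block with the small round pocket, 32 mm across, 11 mm deep, bevelled mouth: home of the bottle. Origin and heights as for the round seat; axes parallel to the jig's.
- tool_tray: Shallow empty metal tool tray to the right, fixed, 173 mm (x) by 258 mm (y), rim 15 mm high; things in it stand at table height. Inside 156 by 242 mm. Origin: centre of its underside; x and y along its sides, z up.
- wash_basket: Sizes in mm. Empty punched basket at the left, fixed: 171 along its x, 257 along its y (which runs roughly along the world's -x), walls 52 high. Flat floor 140 x 226, 2 above the table. Origin: centre of its underside. Turn the plate so that its long side (y) runs along the basket's long side (y), either way round, and set it down near the middle.

How it is judged:
By the outcome, as a careful person would: the job done as asked, in the order asked, and still so for the second after the job is handed in, with the robot touching nothing.
It also fails if it takes over 141 s, if anything falls off the work surface, if the arm or the gripper's body presses on something with over 40 N, if the wrist force passes 120 N, or if a joint passes its speed limit or range.

## Working session

There is one attempt and no reset: what is moved stays moved. The work goes in short steps, Python scripts to look and compute and a tool call to move; the robot and the scene stay as the last step left them, time stands still between calls to the robot, and variables do not carry over. Pictures are saved under pics/ and viewed, and the job is handed in when it is done.

Besides the shell and the picture viewer there is one more tool, called after "Emit:" as a command line: name --argument value ..., lists and objects as JSON in quotes. move_arm: Moves the arm, as the interface text tells. Its arguments: {"type":"object","properties":{"increments":{"type":"array","items":{"type":"number"}}},"required":["increments"]}

```bash
ls; mkdir -p pics; python3 - <<'E'
from workcell import ctrl
import cv2,numpy as np
o=ctrl.get_obs()
for k,v in o.items(): print(k,np.round(v,3))
for n in ["side","top","wrist"]:
    d=ctrl.get_image(n)
    cv2.imwrite(f"pics/{n}0.png",d["frame"][:,:,::-1])
    print(n,d["vertical_fov"],d["cx"],d["cy"],np.round(d.get("pose",d.get("mount")),4).tolist(),[k for k in d])
print(ctrl.grip_point_offset)
E
```

```text
pics
t 0.0
qpos [-1.19   0.424  1.631  0.     1.089 -0.019]
qvel [ 0.002 -0.     0.001  0.001  0.    -0.001]
joint_torque [-0.0000e+00 -5.4463e+01 -2.7367e+01  6.4000e-02  2.3000e-02 -0.0000e+00]
ee_pos [ 243.105 -575.176  221.907]
orientation [-3.078 -0.624  0.   ]
ft_force [ 0.017 -1.067  0.367]
moment [-0.027 -0.023  0.053]
width 87.517
side 53.05860782159201 253.6640960313527 194.48377281044742 [[0.0232, 0.7598, -0.6497, 1279.1508], [0.9997, -0.0142, 0.0191, 32.9354], [0.0053, -0.65, -0.76, 932.6819], [0.0, 0.0, 0.0, 1.0]] ['frame', 'vertical_fov', 'cx', 'cy', 'pose']
top 53.260483632738875 259.762333442738 186.7872981667361 [[-0.0281, -0.9891, 0.1443, 356.0835], [-0.9996, 0.0267, -0.0118, 43.3336], [0.0078, -0.1445, -0.9895, 1087.1443], [0.0, 0.0, 0.0, 1.0]] ['frame', 'vertical_fov', 'cx', 'cy', 'pose']
wrist 60.059860531137424 251.8585024714338 194.99136234921448 [[0.0009, -0.9701, -0.2428, 64.7918], [1.0, 0.0008, 0.0005, 0.5621], [-0.0002, -0.2428, 0.9701, -162.3956], [0.0, 0.0, 0.0, 1.0]] ['frame', 'vertical_fov', 'cx', 'cy', 'mount']
18.700000000000003
```

View pics/side0.png

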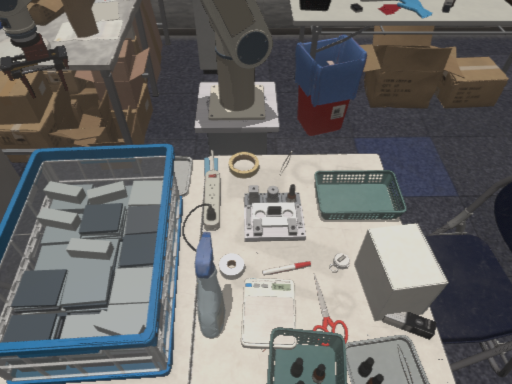

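View pics/top0.png

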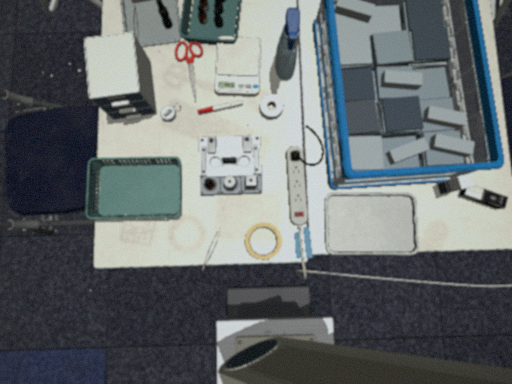

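View pics/wrist0.png

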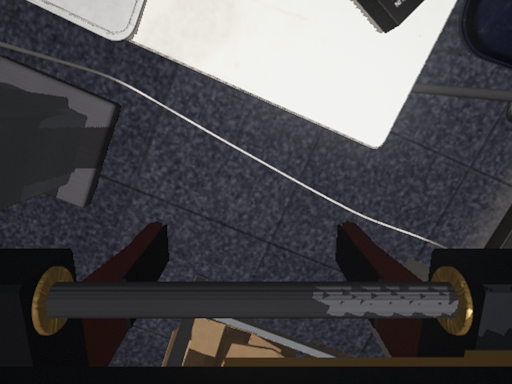

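The top view shows the jig at about (231,163). The grey tool tray is at (370,223), on the right (−y), and the empty green basket is at (135,188), on the left. I'll zoom in on these.

```bash
cat > h.py <<'E'
import numpy as np,cv2
from scipy.spatial.transform import Rotation as R
def cam(d,obs=None):
    f=d["frame"].shape[0]/2/np.tan(np.radians(d["vertical_fov"])/2)
    if "pose" in d: P=np.array(d["pose"])
    else:
        T=np.eye(4);T[:3,:3]=R.from_rotvec(obs["orientation"]).as_matrix();T[:3,3]=obs["ee_pos"];P=T@np.array(d["mount"])
    return f,d["cx"],d["cy"],P
def ray(c,u,v):
    f,cx,cy,P=c; return P[:3,3],P[:3,:3]@np.array([(u-cx)/f,(v-cy)/f,1])
def atz(c,u,v,z):
    o,r=ray(c,u,v); return o+r*(z-o[2])/r[2]
def proj(c,p):
    f,cx,cy,P=c; q=P[:3,:3].T@(np.asarray(p)-P[:3,3]); return np.array([cx+f*q[0]/q[2],cy+f*q[1]/q[2]])
def tri(obs):
    A=np.zeros((3,3));b=np.zeros(3)
    for c,u,v in obs:
        o,r=ray(c,u,v);r=r/np.linalg.norm(r);M=np.eye(3)-np.outer(r,r);A+=M;b+=M@o
    return np.linalg.solve(A,b)
def zoom(im,x0,y0,x1,y1,s,name):
    z=cv2.resize(im[y0:y1,x0:x1,::-1],None,fx=s,fy=s,interpolation=cv2.INTER_CUBIC)
    cv2.imwrite(name,z)
E
python3 - <<'E'
from h import *;from workcell import ctrl
d=ctrl.get_image("top");zoom(d["frame"],75,120,425,265,2.25,"pics/topz.png")
c=cam(d)
for n,u,v,z in [("jig",231,163,25),("traytl",328,196,15),("traybr",414,252,15),("bask tl",88,159,52),("bask br",181,218,52)]:
    print(n,atz(c,u,v,z).round(1))
E
```

```text
jig [581.1 110.1  25. ]
traytl [ 480.9 -161.3   15. ]
traybr [ 318.4 -391.3   15. ]
bask tl [597.  501.3  52. ]
bask br [427.7 245.7  52. ]
```

View pics/topz.png

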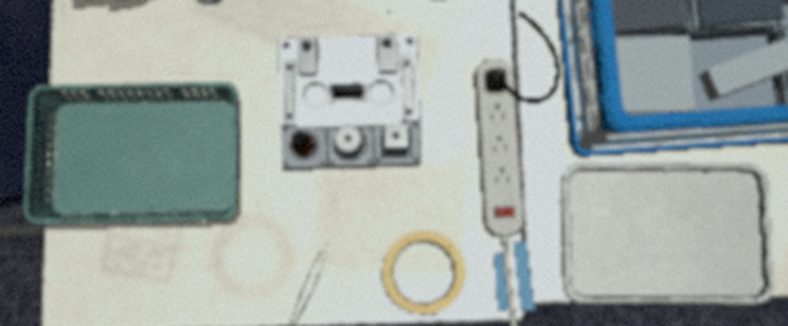

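```bash
cat >> h.py <<'E'
def inc(tgt,yaw=None,obs=None):
    """tgt TCP world; yaw = desired world angle (deg) of tool y. prints dx,dy,dz,yawinc"""
    from workcell import ctrl
    o=obs or ctrl.get_obs(); M=R.from_rotvec(o["orientation"]).as_matrix()
    d=M.T@(np.array(tgt,float)-o["ee_pos"])
    cur=np.degrees(np.arctan2(M[1,1],M[0,1]))
    dy=0 if yaw is None else -((yaw-cur+180)%360-180)
    print("cur",np.round(o["ee_pos"],1),"yaw %.2f w %.1f t %.2f F %s"%(cur,o["width"],o["t"],np.round(o["ft_force"],1)),"INC",d.round(1),round(dy,2),"tilt",np.round(M[2],3))
E
python3 - <<'E'
from h import *
inc([330,-250,350],0); inc([520,50,230],0)
E
```

```text
cur [ 243.2 -575.4  222.2] yaw -67.09 w 87.7 t 0.20 F [ 0.7 -0.1 -0.6] INC [ 206.7 -266.1 -127.5] -67.09 tilt [ 0.    -0.001 -1.   ]
cur [ 243.2 -575.4  222.2] yaw -67.09 w 87.7 t 0.20 F [ 0.7 -0.1 -0.6] INC [ 498.5 -468.3   -7.4] -67.09 tilt [ 0.    -0.001 -1.   ]
```

Emit:
move_arm --increments '[0,40,-50,-60,-10,0,80,-100,-120,-20,0,120,-150,-128,-30,0,160,-200,-128,-40,0,200,-260,-128,-50,0,260,-300,-128,-58,0,300,-340,-128,-67,0,350,-390,-128,-67,0,400,-430,-100,-67,0,450,-468,-60,-67,0,499,-468,-8,-67,0,499,-468,-8,-67]'

```text
t: 1.7
ee_pos: [512.5, 41.9, 239.5]
orientation: [2.222, 2.221, 0.002]
ft_force: [0.4, 0.1, 0.1]
width: 88.0
```

```bash
python3 - <<'E'
from h import *
inc([520,50,230],0)
E
```

```text
cur [512.5  41.9 239.5] yaw -0.04 w 88.0 t 1.70 F [0.4 0.1 0.1] INC [8.1 7.5 9.6] -0.04 tilt [ 0.001  0.001 -1.   ]
```

Emit:
move_arm --increments '[0,8,8,10,0,0,8,8,10,0,0,8,8,10,0]'

```text
t: 2.08
ee_pos: [520.3, 49.0, 230.6]
orientation: [2.222, 2.219, 0.003]
ft_force: [0.3, 0.4, 0.7]
width: 87.7
```

```bash
cat >> h.py <<'E'
def snap(name):
    import pickle
    from workcell import ctrl
    o=ctrl.get_obs(); d=ctrl.get_image("wrist"); c=cam(d,o)
    cv2.imwrite(f"pics/{name}.png",d["frame"][:,:,::-1]); pickle.dump((o,d),open(f"{name}.pkl","wb"))
    print(np.round(o["ee_pos"],2),np.round(o["qvel"],3))
def load(name):
    import pickle
    o,d=pickle.load(open(f"{name}.pkl","rb")); return cam(d,o),d["frame"]
E
python3 -c "
from h import *
snap('w1')"
```

```text
[520.26  48.99 230.61] [-0.005 -0.013 -0.002  0.001 -0.002  0.002]
```

View pics/w1.png

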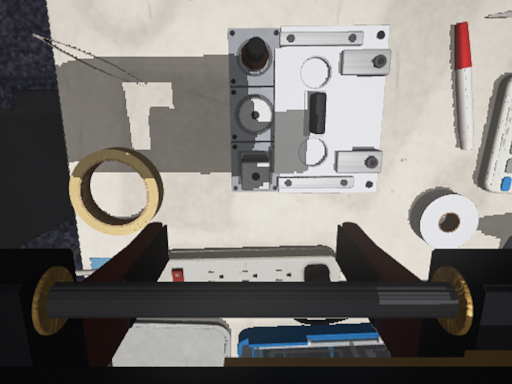

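View 1 shows, left to right in the jig frame, the seats at u≈255. The bottle is at (256,52), the round stop at (255,115) and the square stop at (256,175). The handle is at (317,113) and the clips are at (365,62) and (358,162). I'll take a second view from another place.

Emit:
move_arm --increments '[0,20,60,0,0,0,35,110,0,0,0,35,110,0,0,0,35,110,0,0,0,35,110,0,0]'

```text
t: 2.75
ee_pos: [629.3, 82.9, 231.7]
orientation: [2.224, 2.217, 0.003]
ft_force: [-0.5, -0.2, -0.6]
width: 87.6
```

```bash
python3 -c "
from h import *
snap('w2')
c,f=load('w1'); zoom(f,215,10,405,205,3,'pics/w1z.png')
c,f=load('w2'); zoom(f,50,10,350,235,2.6,'pics/w2z.png')"
```

```text
[629.28  82.9  231.73] [ 0.004  0.003 -0.003  0.002 -0.004  0.001]
```

View pics/w1z.png

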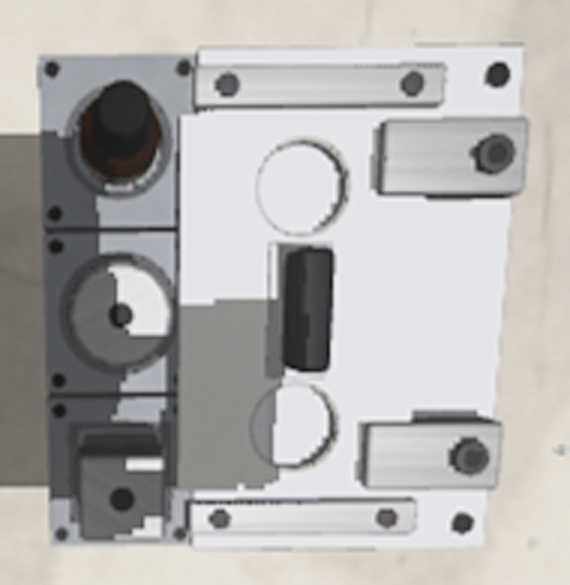

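View pics/w2z.png

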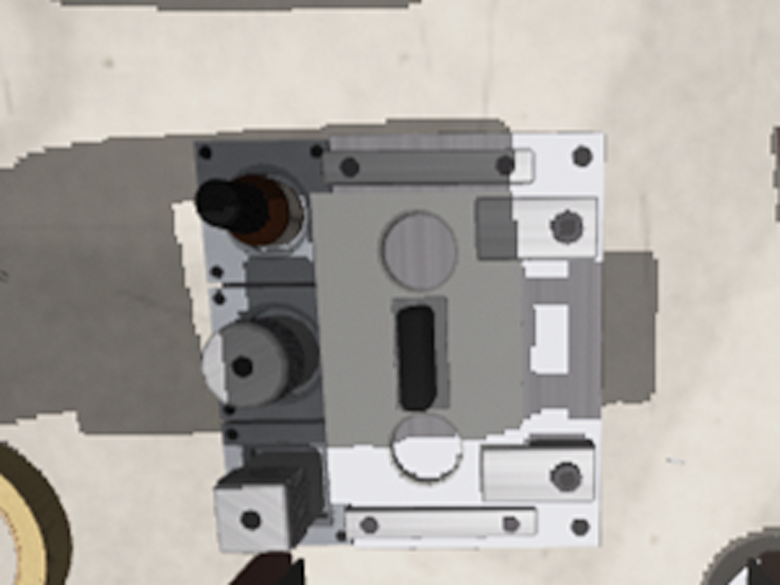

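```bash
cat > m1.py <<'E'
from h import *
c1,_=load('w1');c2,_=load('w2')
pts={'round':((121,314),(242,366)),'square':((122,499),(251,519)),'cap':((123,107),(215,203)),
's_b1':((51,69),(205,152)),'s_b2':((184,68),(316,151)),'s_b3':((55,213),(216,272)),'s_r1':((56,246),(219,298)),'s_r2':((58,380),(229,409)),'s_s1':((58,410),(231,434)),'s_s2':((181,534),(341,535)),
'bed1':((497,74),(582,156)),'bed2':((462,522),(580,526)),'clip1':((494,153),(567,227)),'clip2':((468,457),(567,477)),
'r1':((228,84),(349,166)),'r2':((412,84),(504,164)),'r3':((219,518),(369,524)),'r4':((386,518),(511,523)),
}
out={}
for n,(a,b) in pts.items():
    ua,va=(a[0]+.5)/3-.5+215,(a[1]+.5)/3-.5+10
    ub,vb=(b[0]+.5)/2.6-.5+50,(b[1]+.5)/2.6-.5+10
    p=tri([(c1,ua,va),(c2,ub,vb)]); out[n]=p
    print(n,p.round(1),(proj(c1,p)-[ua,va]).round(1),(proj(c2,p)-[ub,vb]).round(1))
E
python3 m1.py
```

```text
round [522.9 111.7  69.8] [0. 0.] [-0. -0.]
square [523.3  53.4  74.9] [-0. -0.] [0. 0.]
cap [523.3 169.   85.6] [0.1 0.4] [-0.1 -0.3]
s_b1 [499.4 192.8  21.7] [0. 0.] [-0. -0.]
s_b2 [544.8 192.8  23.4] [-0.  -0.1] [0. 0.]
s_b3 [500.3 145.7  23.6] [0.1 0.2] [-0.1 -0.2]
s_r1 [500.3 134.9  22.7] [-0. -0.] [0. 0.]
s_r2 [500.4  87.8  22.4] [0. 0.] [-0. -0.]
s_s1 [500.3  76.7  22.2] [0.  0.1] [-0.  -0.1]
s_s2 [546.3  30.4  23.8] [-0.1 -0.3] [0.1 0.3]
bed1 [652.2 191.1  22.1] [0.  0.1] [-0.  -0.1]
bed2 [653.5  34.2  22.1] [0. 0.] [-0. -0.]
clip1 [645.3 162.5  45. ] [0.  0.1] [-0.  -0.1]
clip2 [646.4  62.   42.4] [0.  0.2] [-0.  -0.2]
r1 [559.1 186.4  30.5] [-0. -0.] [0. 0.]
r2 [620.8 186.7  30.4] [-0.1 -0.4] [0.1 0.4]
r3 [560.1  37.5  29.3] [-0. -0.] [0. 0.]
r4 [622.6  37.3  28.2] [-0.  -0.1] [0.  0.1]
```

Emit:
move_arm --increments '[81,10,-55,20,0,81,29,-106,60,0,81,29,-106,100,0,81,29,-106,110,0,81,29,-106,110,0]'

```text
t: 3.42
ee_pos: [524.4, 112.2, 121.9]
orientation: [2.224, 2.217, 0.004]
ft_force: [-0.3, -1.1, 0.0]
width: 59.8
```

```bash
python3 - <<'E'
from h import *
inc([523,111.8,36],0.2)
from workcell import ctrl
d=ctrl.get_image("top");c=cam(d)
for z in (15,100,150,200): print(z,[atz(c,u,v,z).round(0) for u,v in ((325,186),(500,165))])
E
```

```text
cur [524.4 112.2 121.9] yaw -0.17 w 59.8 t 3.42 F [-0.3 -1.1  0. ] INC [-0.4 -1.6 85.9] -0.37 tilt [ 0.001  0.003 -1.   ]
15 [array([ 510., -154.,   15.]), array([ 557., -660.,   15.])]
100 [array([ 498., -139.,  100.]), array([ 541., -604.,  100.])]
150 [array([ 490., -129.,  150.]), array([ 532., -571.,  150.])]
200 [array([ 483., -120.,  200.]), array([ 522., -539.,  200.])]
```

Emit:
move_arm --increments '[81,0,-1.5,45,-0.4,81,0,-1.5,80,-0.4,81,0,-1.5,86,-0.4,81,0,-1.5,86,-0.4,255,0,-1.5,86,-0.4,255,0,-1.5,86,-0.4,255,0,-1.5,86,-0.4,255,0,-1.5,86,-0.4]'

```text
t: 4.47
ee_pos: [524.3, 112.5, 37.2]
orientation: [2.215, 2.224, 0.007]
ft_force: [-0.4, 0.5, 6.6]
width: 32.4
```

```bash
python3 - <<'E'
from h import *
inc([523,112,150],0)
E
```

```text
cur [524.3 112.5  37.2] yaw 0.22 w 32.4 t 4.47 F [-0.4  0.5  6.6] INC [  -0.3   -0.7 -112.8] 0.22 tilt [ 0.001  0.005 -1.   ]
```

Emit:
move_arm --increments '[255,0,0,-20,0,255,0,0,-60,0,255,0,0,-110,0,255,-40,-20,-120,0,255,-90,-45,-120,0,255,-145,-70,-120,0,255,-200,-95,-120,0,255,-250,-120,-120,0,255,-300,-144,-120,0,255,-317,-144,-120,0,255,-317,-144,-120,0,255,-317,-144,-120,0]'

```text
t: 5.98
ee_pos: [381.2, -204.3, 156.0]
orientation: [2.215, 2.225, 0.007]
ft_force: [-0.0, 0.2, -1.6]
width: 32.5
```

```bash
python3 - <<'E'
from h import *
inc([380,-205,37-11],0)
snap('t1')
E
```

```text
cur [ 381.2 -204.3  156. ] yaw 0.27 w 32.5 t 5.97 F [-0.   0.2 -1.6] INC [ -0.9  -1.8 130. ] 0.27 tilt [ 0.002  0.005 -1.   ]
[ 381.18 -204.28  155.97] [ 0.014 -0.003  0.004 -0.003 -0.    -0.005]
```

View pics/t1.png

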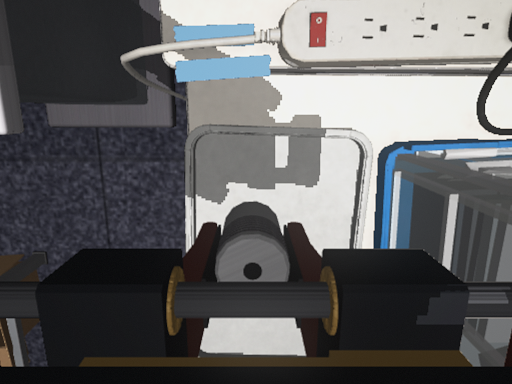

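The picture shows the tray's rim, with its top-left corner near (190,127) and top-right near (372,130), and the blue crate's edge at about column 385. The stop is held.

```bash
python3 - <<'E'
from h import *
c,_=load('t1')
print(atz(c,190,180,15),atz(c,372,180,15),atz(c,280,127,15)); print(atz(c,381,160,100),atz(c,381,160,150))
E
```

```text
[ 323.5950858  -200.97648961   15.        ] [ 493.24565225 -200.22312383   15.        ] [ 406.08486679 -152.19328989   15.        ]
[ 465.96302931 -169.67593641  100.        ] [ 446.06463909 -162.75075539  150.        ]
```

```bash
python3 - <<'E'
from h import *;from workcell import ctrl
t=cam(ctrl.get_image("top"));d=ctrl.get_image("side");s=cam(d)
zoom(d["frame"],0,130,330,260,2.4,"pics/sz.png")
for u in (325,):
  for v in (182,188):
    p=tri([(t,u,v),(s,173,149)]);print(p,proj(t,p),proj(s,p))
E
```

```text
[ 493.82453539 -143.03118681  207.92740284] [335.12513233 180.72142077] [181.69362195 149.69307328]
[ 481.36338894 -145.29451983  196.44072177] [335.39468964 186.70013584] [181.8828811  149.68728279]
```

View pics/sz.png

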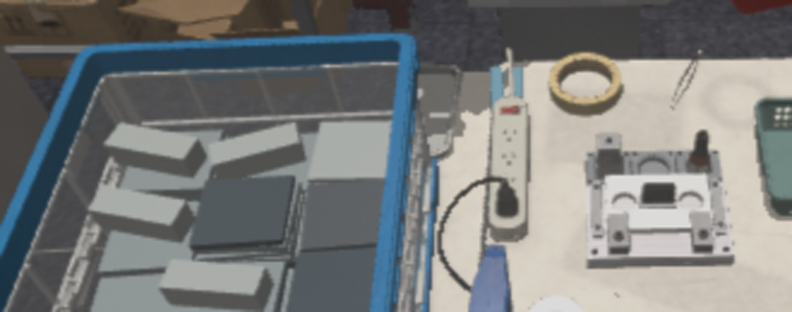

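Emit:
move_arm --increments '[255,-1,-11,0,0,255,-1,-11,50,0,255,-1,-11,100,0,255,-1,-11,120,0,255,-1,-11,129,0,255,-1,-11,129,0,255,-1,-11,129,0]'

```text
t: 7.0
ee_pos: [371.3, -205.2, 27.6]
orientation: [2.212, 2.226, 0.007]
ft_force: [0.2, 0.5, -1.1]
width: 32.4
```

```bash
python3 - <<'E'
from h import *
inc([370,-205,26.2],0)
E
```

```text
cur [ 371.3 -205.2   27.6] yaw 0.35 w 32.4 t 7.00 F [ 0.2  0.5 -1.1] INC [ 0.2 -1.3  1.4] 0.35 tilt [ 0.001  0.006 -1.   ]
```

Emit:
move_arm --increments '[255,0,0,0.7,0,255,0,0,1.2,0,255,0,0,1.2,0]'

```text
t: 7.38
ee_pos: [371.4, -205.3, 26.6]
orientation: [2.212, 2.225, 0.008]
ft_force: [1.0, 0.5, -2.4]
width: 32.2
```

Emit:
move_arm --increments '[200,0,0,0.3,0,81,0,0,0.3,0,81,0,0,0,0,81,0,0,0,0,81,0,0,-30,0,81,0,0,-80,0,81,0,0,-120,0,81,60,0,-120,0,81,115,50,-120,0,81,175,100,-120,0,81,230,151,-120,0,81,258,151,-110,0]'

```text
t: 8.88
ee_pos: [521.9, 53.8, 138.6]
orientation: [2.211, 2.223, 0.011]
ft_force: [0.7, -0.0, 0.4]
width: 59.7
```

```bash
python3 - <<'E'
from h import *
inc([523.5,53.5,40],0.2)
E
```

```text
cur [521.9  53.8 138.6] yaw 0.33 w 59.7 t 8.88 F [ 0.7 -0.   0.4] INC [-0.3  0.7 98.6] 0.13 tilt [ 0.001  0.009 -1.   ]
```

Emit:
move_arm --increments '[81,0,0.7,50,0.1,81,0,0.7,90,0.1,81,0,0.7,98.5,0.1,81,0,0.7,98.5,0.1,255,0,0.7,98.5,0.1,255,0,0.7,98.5,0.1,255,0,0.7,98.5,0.1,255,0,0.7,98.5,0.1]'

```text
t: 9.88
ee_pos: [523.9, 53.8, 40.8]
orientation: [2.212, 2.221, 0.012]
ft_force: [-0.6, -0.3, 5.6]
width: 27.8
```

```bash
python3 - <<'E'
from h import *
inc([370,-270,160],0.3)
E
```

```text
cur [523.9  53.8  40.8] yaw 0.23 w 27.8 t 9.88 F [-0.6 -0.3  5.6] INC [-323.1 -153.9 -121. ] -0.07 tilt [ 0.001  0.01  -1.   ]
```

Emit:
move_arm --increments '[255,0,0,-20,0,255,0,0,-60,0,255,0,-30,-110,0,255,-40,-70,-121,0,255,-90,-110,-121,0,255,-145,-140,-121,0,255,-200,-154,-121,0,255,-260,-154,-121,0,255,-315,-154,-121,0,255,-323,-154,-121,0,255,-323,-154,-121,0,255,-323,-154,-121,0]'

```text
t: 11.38
ee_pos: [369.5, -268.4, 159.7]
orientation: [2.212, 2.223, 0.012]
ft_force: [0.9, 0.0, -1.5]
width: 28.2
```

```bash
python3 - <<'E'
from h import *
inc([370,-270,29.8],0)
E
```

```text
cur [ 369.5 -268.4  159.7] yaw 0.29 w 28.2 t 11.38 F [ 0.9  0.  -1.5] INC [ -1.8  -0.7 129.9] 0.29 tilt [ 0.002  0.009 -1.   ]
```

Emit:
move_arm --increments '[255,-1.5,-0.5,50,0,255,-1.5,-0.5,100,0,255,-1.5,-0.5,120,0,255,-1.5,-0.5,127,0,255,-1.5,-0.5,129.5,0,255,-1.5,-0.5,130,0,255,-1.5,-0.5,130,0]'

```text
t: 12.25
ee_pos: [370.7, -270.0, 30.5]
orientation: [2.211, 2.222, 0.012]
ft_force: [-0.1, -0.4, -2.6]
width: 27.8
```

Emit:
move_arm --increments '[200,0,0,0.4,0,81,0,0,0.4,0,81,0,0,0,0,81,0,0,0,0,81,0,0,-40,0,81,0,0,-90,0,81,60,0,-130,0,81,120,10,-130,0,81,180,60,-130,0,81,240,100,-130,0,81,300,153,-130,0,81,355,153,-130,0]'

```text
t: 13.75
ee_pos: [511.7, 54.6, 162.5]
orientation: [2.21, 2.221, 0.014]
ft_force: [0.6, -0.4, -0.3]
width: 60.0
```

```bash
python3 - <<'E'
from h import *
inc([523.3,169.3,140],0.2)
E
```

```text
cur [511.7  54.6 162.5] yaw 0.27 w 60.0 t 13.75 F [ 0.6 -0.4 -0.3] INC [114.6  11.8  22.7] 0.07 tilt [ 0.001  0.012 -1.   ]
```

Emit:
move_arm --increments '[81,60,11,10,0,81,114.6,11.8,22,0,81,114.6,11.8,22,0,81,114.6,11,65,0,81,114.6,10.4,100,0,81,114.6,10.3,110.5,0,81,114.6,10.3,110.5,0,81,114.6,10.3,110.5,0,255,114.6,10.3,110.5,0,255,114.6,10.3,110.5,0,255,114.6,10.3,110.5,0,255,114.6,10.3,110.5,0]'

```text
t: 15.25
ee_pos: [522.9, 169.4, 52.3]
orientation: [2.21, 2.221, 0.015]
ft_force: [0.2, -0.4, 0.6]
width: 23.4
```

```bash
python3 - <<'E'
from h import *
inc([370,-335,180],0.3)
from workcell import ctrl
d=ctrl.get_image("side");zoom(d["frame"],140,140,440,300,2.6,"pics/s2.png")
E
```

```text
cur [522.9 169.4  52.3] yaw 0.28 w 23.4 t 15.25 F [ 0.2 -0.4  0.6] INC [-503.6 -153.7 -130. ] -0.02 tilt [ 0.001  0.012 -1.   ]
```

View pics/s2.png

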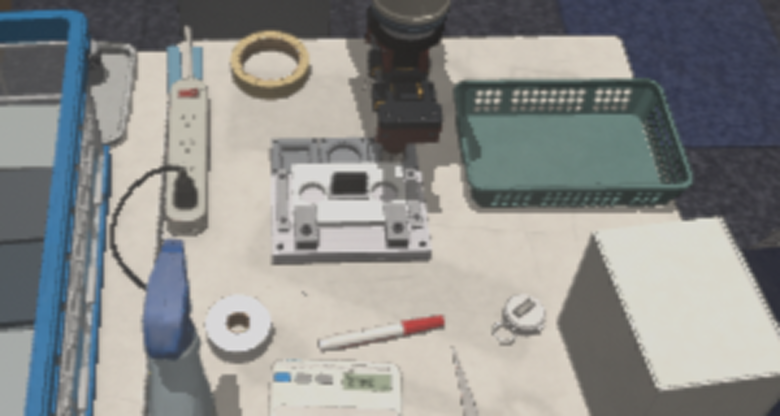

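The two front seats are empty and the gripper is at the bottle. The fingers are still closing (23 mm), so I'll hold, then lift.

Emit:
move_arm --increments '[255,0,0,0,0,255,0,0,0,0,255,0,0,-15,0,255,0,0,-45,0,255,0,0,-85,0,255,0,-15,-115,0,255,-30,-40,-125,0,255,-70,-65,-125,0,255,-115,-90,-125,0,255,-160,-115,-125,0,255,-200,-130,-125,0,255,-230,-140,-125,0]'

```text
t: 16.8
ee_pos: [381.6, -62.7, 176.2]
orientation: [2.21, 2.22, 0.015]
ft_force: [0.7, -0.4, -0.2]
width: 17.1
```

```bash
python3 - <<'E'
from h import *
o=inc([370,-335,180],0.3);inc([370,-335,41.5],0.3)
E
```

```text
cur [381.6 -62.7 176.2] yaw 0.24 w 17.1 t 16.80 F [ 0.7 -0.4 -0.2] INC [-272.3  -12.7   -4. ] -0.06 tilt [ 0.     0.013 -1.   ]
cur [381.6 -62.7 176.2] yaw 0.24 w 17.1 t 16.80 F [ 0.7 -0.4 -0.2] INC [-272.3  -14.5  134.5] -0.06 tilt [ 0.     0.013 -1.   ]
```

Emit:
move_arm --increments '[255,-50,-5,-4,0,255,-95,-10,-4,0,255,-140,-12.7,-4,0,255,-190,-12.7,-4,0,255,-235,-12.7,-4,0,255,-265,-12.7,-4,0,255,-272,-12.7,10,0,255,-272,-13,40,0,255,-272,-14,75,0,255,-272,-14,100,0,255,-272,-14,110,0,255,-272,-14,110,0]'

```text
t: 18.3
ee_pos: [370.0, -333.8, 65.6]
orientation: [2.211, 2.221, 0.015]
ft_force: [-0.1, 0.1, -0.8]
width: 17.2
```

```bash
python3 - <<'E'
from h import *
inc([370,-335,41.5],0.3); snap('t3')
E
```

```text
cur [ 370.  -333.8   65.6] yaw 0.26 w 17.2 t 18.30 F [-0.1  0.1 -0.8] INC [-1.2 -0.3 24.1] -0.04 tilt [ 0.001  0.012 -1.   ]
[ 369.97 -333.82   65.62] [-0.003 -0.025 -0.017 -0.001  0.01  -0.   ]
```

View pics/t3.png

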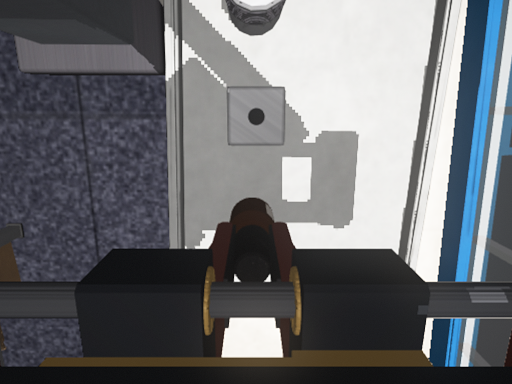

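The bottle hangs upright in the fingers, with its foot near (252,215). The square stop at (256,115) and the round stop at the top of the frame are both upright in the tray. I'll lower and release.

Emit:
move_arm --increments '[255,-1,0,15,0,255,-1,0,22,0,255,-1,0,24.2,0,255,-1,0,24.5,0,255,-1,0,24.5,0,220,-1,0,24.5,0,180,-1,0,24,0,120,-1,0,24,0,81,-1,0,24,0,81,-1,0,10,0,81,-1,0,-30,0,81,-1,0,-90,0]'

```text
t: 19.85
ee_pos: [368.3, -334.6, 157.1]
orientation: [2.212, 2.222, 0.015]
ft_force: [0.4, -0.4, 0.4]
width: 60.0
```

```bash
python3 - <<'E'
from h import *
inc([586,112,160],0.3)
E
```

```text
cur [ 368.3 -334.6  157.1] yaw 0.27 w 60.0 t 19.85 F [ 0.4 -0.4  0.4] INC [445.6 219.7   0.7] -0.03 tilt [ 0.003  0.011 -1.   ]
```

Emit:
move_arm --increments '[81,60,0,-20,0,81,120,5,-30,0,81,180,30,-30,0,81,240,70,-30,0,81,300,120,-30,0,81,350,170,-20,0,81,390,219.7,0,0,81,390,219.7,0,0,81,390,219.7,0,0]'

```text
t: 20.98
ee_pos: [587.5, 58.2, 160.6]
orientation: [2.209, 2.225, 0.016]
ft_force: [-0.7, -0.1, -0.8]
width: 59.7
```

```bash
python3 - <<'E'
from h import *
inc([586,112,35],0.3); snap('w3')
from workcell import ctrl
d=ctrl.get_image("top");zoom(d["frame"],300,180,430,270,5,"pics/t4.png")
E
```

```text
cur [587.5  58.2 160.6] yaw 0.42 w 59.7 t 20.98 F [-0.7 -0.1 -0.8] INC [ 53.4  -2.6 125.7] 0.12 tilt [ 0.003  0.012 -1.   ]
[587.5   58.23 160.57] [-0.036 -0.036  0.058 -0.01   0.012 -0.018]
```

View pics/w3.png

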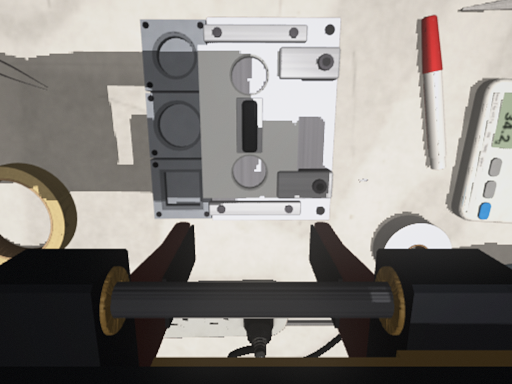

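View pics/t4.png

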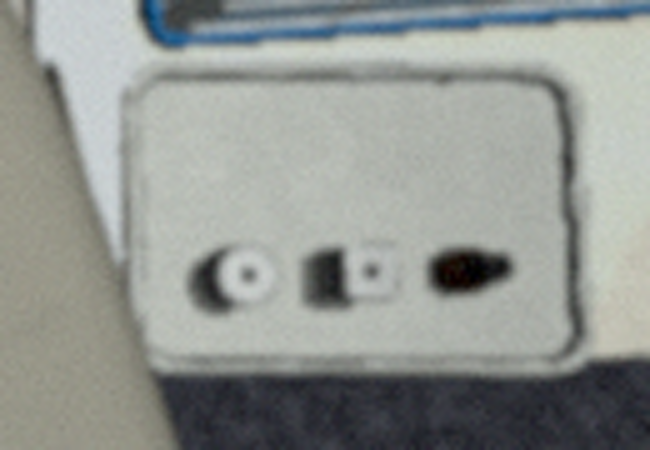

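The tray shows all three upright. The bottle's cap is offset from its body by about 9 px, which is the parallax of a 74 mm upright object. In the wrist view the seats are empty at (177,56), (180,124) and (182,184), and the handle is at (249,126).

```bash
python3 - <<'E'
from h import *
c,f=load('w3')
for n,u,v,z in [("bs",177,56,22),("rs",180,124,22),("ss",182,186,22),("handle",249,126,62)]: print(n,atz(c,u,v,z).round(1))
zoom(f,130,10,350,225,2.6,"pics/w3z.png")
E
```

```text
bs [524.3 168.7  22. ]
rs [524.4 112.5  22. ]
ss [523.8  56.4  22. ]
handle [585.3 112.8  62. ]
```

View pics/w3z.png

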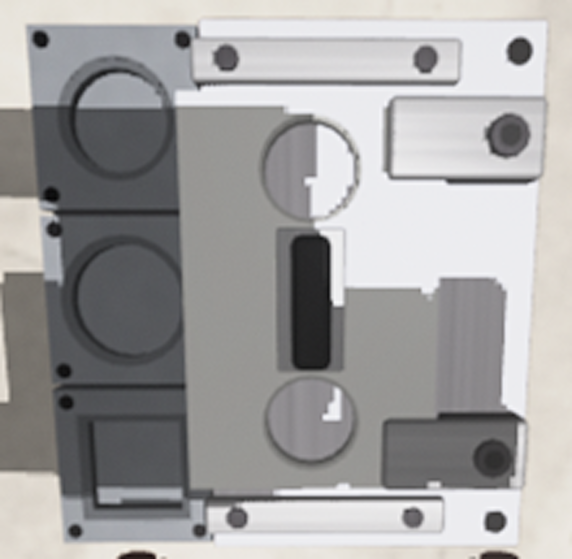

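Emit:
move_arm --increments '[81,54,-2,0,0,81,54,-2,0,0,81,54,-2,50,0,81,54,-3,100,0,81,54,-3.5,120,0,81,54,-3.5,124.5,0,81,54,-3.5,124.5,0,255,54,-3.5,124.5,0,255,54,-3.5,124.5,0,255,54,-3.5,124.5,0,255,54,-3.5,124.5,0,255,54,-3.5,124.5,0]'

```text
t: 22.58
ee_pos: [583.6, 110.7, 36.6]
orientation: [2.211, 2.223, 0.015]
ft_force: [2.1, 1.2, -0.2]
width: 13.5
```

```bash
python3 - <<'E'
from h import *
inc([553,112,35.5],0.3)
E
```

```text
cur [583.6 110.7  36.6] yaw 0.31 w 13.5 t 22.57 F [ 2.1  1.2 -0.2] INC [  1.5 -30.6   0.7] 0.01 tilt [ 0.002  0.011 -1.   ]
```

Emit:
move_arm --increments '[255,0,0,0,0,255,0,-5,-0.3,0,255,0,-12,-0.4,0,255,0,-20,-0.6,0,255,0,-28,-0.7,0,255,0,-34,-0.7,0,255,0,-36,-0.7,0,255,0,-36,-0.7,0]'

```text
t: 23.58
ee_pos: [546.9, 110.5, 36.8]
orientation: [2.212, 2.223, 0.014]
ft_force: [-0.2, 1.2, 0.7]
width: 11.7
```

```bash
python3 - <<'E'
from h import *
snap('w4'); inc([550,112,120],0.3)
E
```

```text
[546.93 110.47  36.76] [-0.002  0.002 -0.006  0.002  0.004 -0.002]
cur [546.9 110.5  36.7] yaw 0.31 w 12.0 t 23.62 F [-1.3  0.5  1.1] INC [  1.7   3.9 -83.2] 0.01 tilt [ 0.002  0.01  -1.   ]
```

View pics/w4.png

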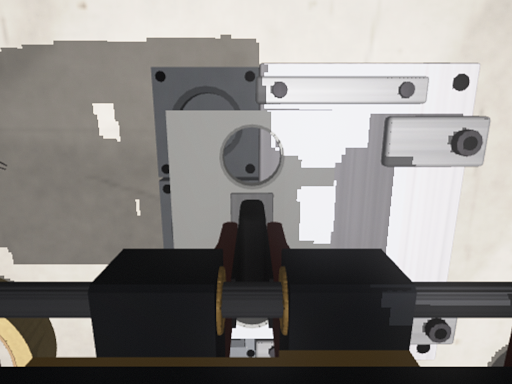

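The plate is clear of the clips: its rear edge is at col ≈335 and the clip starts at col 385. I'll lift it now and measure the basket.

Emit:
move_arm --increments '[255,0,0,-10,0,255,0,0,-35,0,255,0,0,-70,0,255,0,0,-105,0,255,0,0,-125,0,255,0,0,-125,0,255,0,0,-125,0]'

```text
t: 24.5
ee_pos: [545.0, 110.0, 161.0]
orientation: [2.212, 2.224, 0.012]
ft_force: [0.3, -0.1, -3.1]
width: 11.8
```

```bash
python3 - <<'E'
from h import *
from workcell import ctrl
inc([512,373,160],0.3)
d=ctrl.get_image("top");zoom(d["frame"],75,145,275,235,4,"pics/b1.png")
d=ctrl.get_image("side");zoom(d["frame"],225,150,425,250,4,"pics/b2.png")
E
```

```text
cur [545. 110. 161.] yaw 0.31 w 11.8 t 24.50 F [ 0.3 -0.1 -3.1] INC [263.1 -31.6   1.2] 0.01 tilt [ 0.002  0.009 -1.   ]
```

View pics/b1.png

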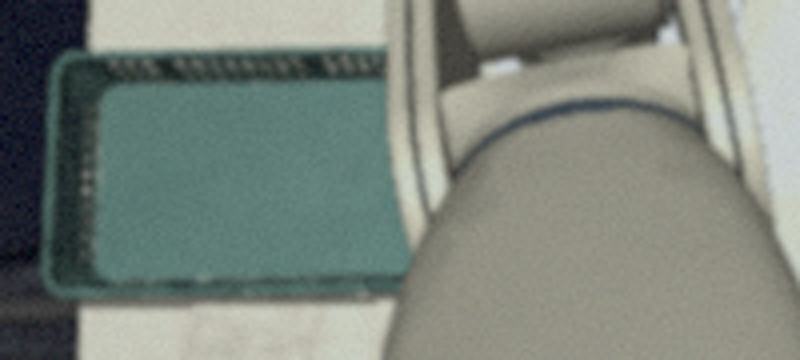

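View pics/b2.png

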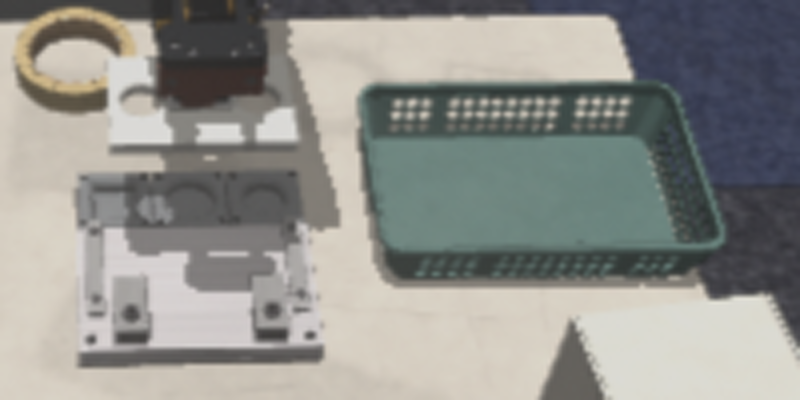

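```bash
python3 - <<'E'
from h import *
from workcell import ctrl
ct=cam(ctrl.get_image("top"));cs=cam(ctrl.get_image("side"))
for z in (52,):
    for n,p in {"TL":(50,50),"BL":(42,300)}.items(): print(n,atz(ct,75+p[0]/4,145+p[1]/4,z).round(1))
    for n,p in {"TR":(239,84),"BR":(239,222),"TL":(26,85),"BL":(22,222)}.items(): print('t0',n,atz(ct,75+p[0]/2.25,120+p[1]/2.25,z).round(1))
    for n,p in {"TL":(359,84),"TR":(678,83),"BR":(724,242),"BL":(376,250)}.items(): print('side',n,atz(cs,225+p[0]/4,150+p[1]/4,z).round(1))
# floor z=2
for n,p in {"fTL":(98,84),"fBL":(94,284)}.items(): print(n,atz(ct,75+p[0]/4,145+p[1]/4,2).round(1))
for n,p in {"t":(385,80),"b":(385,276)}.items(): print(n,atz(ct,75+p[0]/4,145+p[1]/4,2).round(1))
E
```

```text
TL [601.3 502.8  52. ]
BL [429.5 501.9  52. ]
t0 TR [594.9 245.3  52. ]
t0 BR [425.9 245.1  52. ]
t0 TL [600.6 505.4  52. ]
t0 BL [433.1 504.   52. ]
side TL [431.5 251.7  52. ]
side TR [435.  506.5  52. ]
side BR [596.  497.9  52. ]
side BL [598.5 242.9  52. ]
fTL [587.2 489.7   2. ]
fBL [443.3 487.9   2. ]
t [584.6 283.7   2. ]
b [443.3 283.    2. ]
```

Emit:
move_arm --increments '[255,40,-5,1,0,255,90,-10,1,0,255,140,-16,1,0,255,190,-22,1,0,255,235,-28,1,0,255,264,-29.6,1,0,255,264,-29.6,1,0,255,264,-29.6,1,0,255,264,-29.6,40,0,255,264,-30,60,0,255,264,-30,60,0]'

```text
t: 26.08
ee_pos: [513.1, 372.4, 99.1]
orientation: [2.214, 2.224, 0.004]
ft_force: [0.4, 0.8, -1.9]
width: 11.8
```

```bash
python3 - <<'E'
from h import *
from workcell import ctrl
inc([514,374,17],0)
d=ctrl.get_image("top");zoom(d["frame"],75,145,275,235,4,"pics/b3.png")
d=ctrl.get_image("side");zoom(d["frame"],225,150,425,250,4,"pics/b4.png")
E
```

```text
cur [513.1 372.4  99.1] yaw 0.25 w 11.8 t 26.07 F [ 0.4  0.8 -1.9] INC [ 1.7  0.5 82.1] 0.25 tilt [-0.001  0.005 -1.   ]
```

View pics/b3.png

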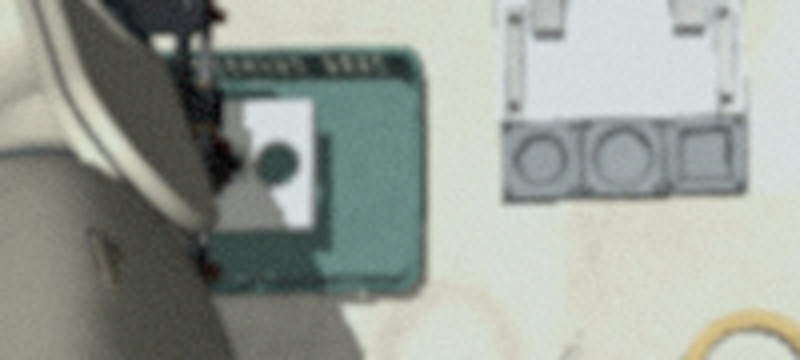

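View pics/b4.png

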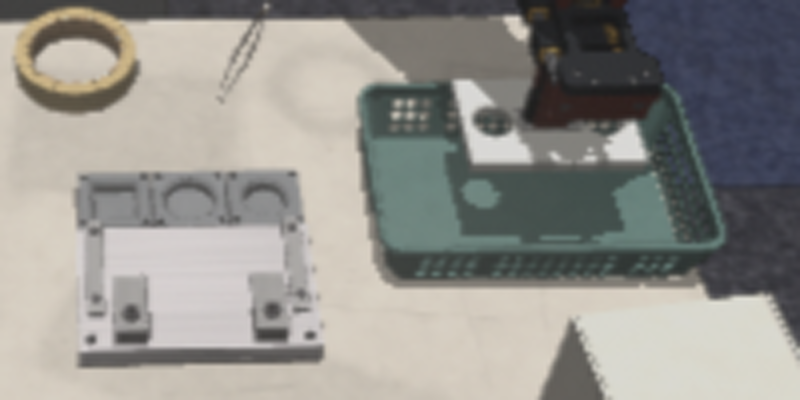

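The plate hangs level over the middle of the basket, with its long side along the basket's long side. The pictures show that side running along world y, not the −x the text states. I'll lower it.

Emit:
move_arm --increments '[255,1.5,0.5,30,0,255,1.5,0.5,60,0,255,1.5,0.5,74,0,255,1.5,0.5,79,0,255,1.5,0.5,81.5,0,255,1.5,0.5,82.5,0,255,1.5,0.5,82.5,0]'

```text
t: 27.05
ee_pos: [516.1, 375.8, 19.6]
orientation: [2.213, 2.223, 0.013]
ft_force: [0.5, 0.4, -2.1]
width: 11.8
```

```bash
python3 - <<'E'
from h import *
from workcell import ctrl
inc([514,374,17],0); o=ctrl.get_obs(); print(np.round(o["qpos"],3),np.round(o["qvel"],3),np.round(o["moment"],2))
d=ctrl.get_image("side");zoom(d["frame"],225,150,425,250,4,"pics/b5.png")
E
```

```text
cur [516.1 375.8  19.6] yaw 0.27 w 11.8 t 27.05 F [ 0.5  0.4 -2.1] INC [-1.8 -2.2  2.6] 0.27 tilt [ 0.003  0.009 -1.   ]
[ 0.612  0.709  1.695 -0.004  0.729  0.611] [ 0.001  0.003  0.    -0.    -0.     0.001] [-0.03 -0.02  0.01]
```

View pics/b5.png

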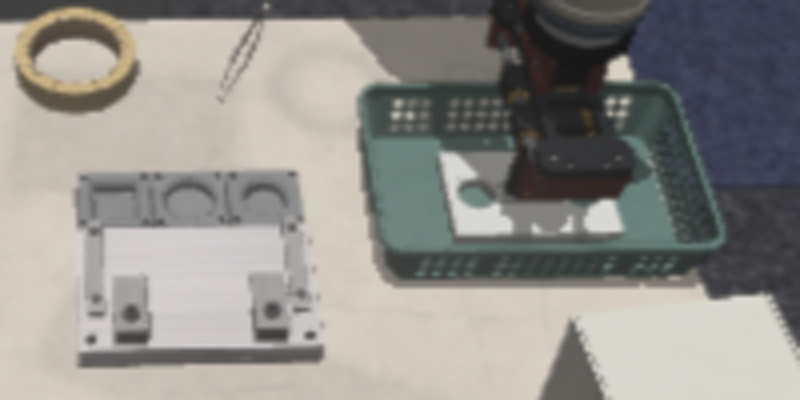

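Emit:
move_arm --increments '[255,-1.5,-2,1.5,0,255,-1.5,-2,2.5,0,255,-1.5,-2,2.8,0,255,-1.5,-2,2.8,0]'

```text
t: 27.6
ee_pos: [513.9, 374.0, 17.1]
orientation: [2.213, 2.223, 0.012]
ft_force: [-1.0, -1.6, 5.3]
width: 11.9
```

Emit:
move_arm --increments '[200,0,0,0,0,120,0,0,-0.5,0,81,0,0,-0.5,0,81,0,0,-0.5,0,81,0,0,-20,0,81,0,0,-60,0,81,0,0,-110,0,81,-30,0,-150,0,81,-90,-20,-150,0,81,-150,-40,-150,0,81,-210,-70,-150,0,81,-260,-90,-150,0]'

```text
t: 29.1
ee_pos: [423.0, 111.8, 167.0]
orientation: [2.212, 2.223, 0.014]
ft_force: [0.9, 0.1, -0.4]
width: 60.1
```

```bash
python3 - <<'E'
from h import *
from workcell import ctrl
inc([371,-205,170],0.3)
d=ctrl.get_image("top");zoom(d["frame"],75,145,275,235,4,"pics/b6.png")
d=ctrl.get_image("side");zoom(d["frame"],225,150,425,250,4,"pics/b7.png")
E
```

```text
cur [423.  111.8 167. ] yaw 0.29 w 60.1 t 29.10 F [ 0.9  0.1 -0.4] INC [-316.5  -53.6   -4.4] -0.01 tilt [ 0.003  0.01  -1.   ]
```

View pics/b6.png

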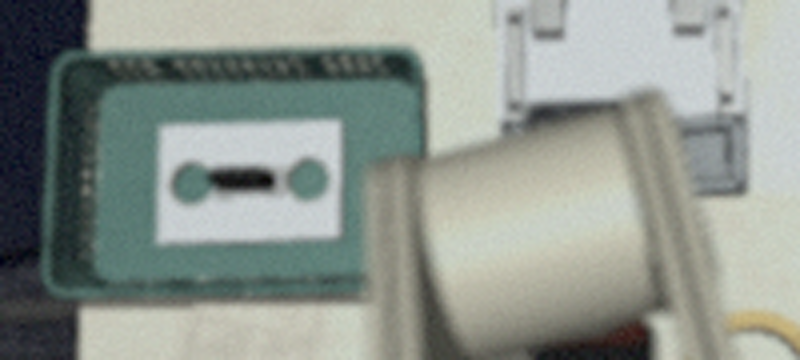

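View pics/b7.png

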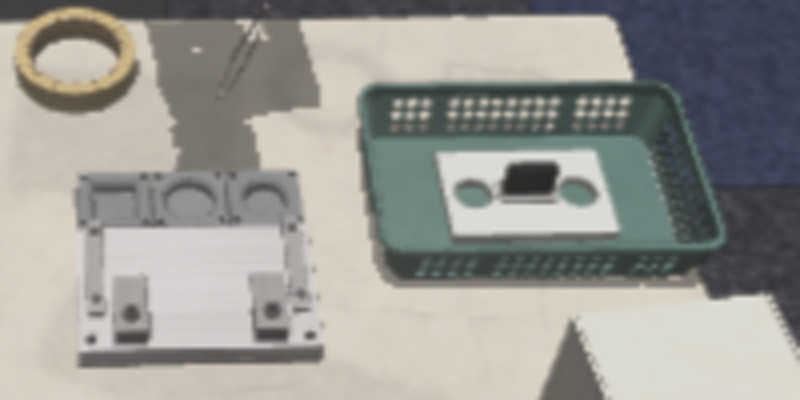

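The plate lies flat in the middle of the basket. Next I'll fetch the round stop.

Emit:
move_arm --increments '[81,-50,-20,-4,0,81,-110,-40,-4,0,81,-170,-53,-4,0,81,-230,-53,-4,0,81,-285,-53,-4,0,81,-316.5,-53,-4,0,81,-316.5,-53,-4,0,81,-316.5,-53,-4,0]'

```text
t: 30.2
ee_pos: [368.3, -206.2, 170.0]
orientation: [2.217, 2.22, 0.009]
ft_force: [0.0, -0.4, 0.5]
width: 59.9
```

```bash
python3 - <<'E'
from h import *
inc([371.4,-205.3,26.8],0.3); snap('t5')
E
```

```text
cur [ 368.3 -206.2  170. ] yaw 0.06 w 59.9 t 30.20 F [ 0.  -0.4  0.5] INC [  0.7   2.1 143.2] -0.24 tilt [ 0.001  0.007 -1.   ]
[ 368.27 -206.24  170.02] [ 0.018 -0.002  0.012 -0.002 -0.003 -0.006]
```

View pics/t5.png

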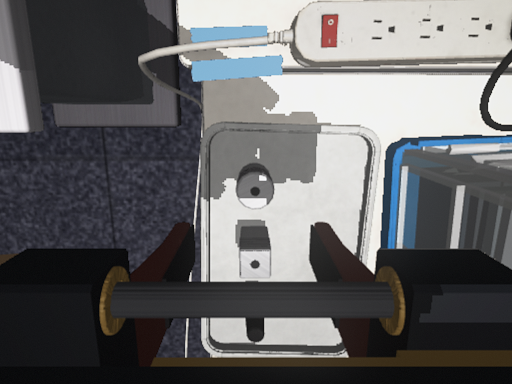

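```bash
python3 - <<'E'
from h import *
c,_=load('t5')
print(atz(c,255,191,58),atz(c,254,265,64),atz(c,256,338,74))
E
```

```text
[ 370.99802445 -206.3791302    58.        ] [ 370.29760362 -271.84348052   64.        ] [ 372.19128736 -338.38124488   74.        ]
```

Emit:
move_arm --increments '[81,0.5,2.5,20,-0.2,81,0.5,2.5,70,-0.2,81,0.5,2.3,115,-0.2,81,0.5,2.1,138,-0.2,81,0.5,2.1,143,-0.2,81,0.5,2.1,143.2,-0.2,255,0.5,2.1,143.2,-0.2,255,0.5,2.1,143.2,-0.2,255,0.5,2.1,143.2,-0.2,255,0.5,2.1,143.2,-0.2,255,0.5,2.1,143.2,-0.2]'

```text
t: 31.62
ee_pos: [371.6, -205.4, 27.3]
orientation: [2.212, 2.224, 0.01]
ft_force: [0.0, 0.3, 7.3]
width: 32.2
```

```bash
python3 - <<'E'
from h import *
inc([523.5,112,160],0.3)
E
```

```text
cur [ 371.6 -205.4   27.3] yaw 0.30 w 32.2 t 31.62 F [0.  0.3 7.3] INC [ 316.8  154.6 -131.3] 0.0 tilt [ 0.001  0.008 -1.   ]
```

Emit:
move_arm --increments '[255,0,0,-20,0,255,0,0,-70,0,255,20,0,-120,0,255,70,10,-132,0,255,125,30,-132,0,255,180,65,-132,0,255,230,100,-132,0,255,275,130,-132,0,255,305,150,-132,0,255,317,154.6,-130,0,255,317,154.6,-130,0,255,317,154.6,-130,0]'

```text
t: 33.12
ee_pos: [522.4, 111.1, 158.5]
orientation: [2.214, 2.224, 0.008]
ft_force: [0.3, -1.1, -2.0]
width: 32.1
```

```bash
python3 - <<'E'
from h import *
inc([523.7,112,38.2],0.3)
E
```

```text
cur [522.4 111.1 158.5] yaw 0.26 w 32.1 t 33.12 F [ 0.3 -1.1 -2. ] INC [  0.8   0.5 120.3] -0.04 tilt [ 0.001  0.006 -1.   ]
```

Emit:
move_arm --increments '[255,0.8,1.2,40,0,255,0.8,1,80,0,255,0.8,0.7,100,0,255,0.8,0.6,105,0,255,0.8,0.6,105,0,255,0.8,0.6,105,0]'

```text
t: 33.88
ee_pos: [524.4, 111.8, 54.5]
orientation: [2.213, 2.222, 0.01]
ft_force: [0.1, -1.1, -2.2]
width: 32.2
```

```bash
python3 - <<'E'
from h import *
inc([523.7,112,38.2],0.3)
E
```

```text
cur [524.4 111.8  54.5] yaw 0.23 w 32.2 t 33.88 F [ 0.1 -1.1 -2.2] INC [ 0.2 -0.8 16.3] -0.07 tilt [ 0.001  0.008 -1.   ]
```

Emit:
move_arm --increments '[255,0,-0.5,4,0,255,0,-0.5,8,0,255,0,-0.5,12,0,255,0,-0.5,15,0,255,0,-0.5,16.2,0,255,0,-0.5,16.2,0]'

```text
t: 34.62
ee_pos: [523.9, 111.8, 38.3]
orientation: [2.214, 2.223, 0.009]
ft_force: [0.5, 0.2, 0.5]
width: 32.2
```

Emit:
move_arm --increments '[200,0,0,0,0,120,0,0,0,0,81,0,0,0,0,81,0,0,0,0,81,0,0,-40,0,81,0,0,-90,0,81,-30,-30,-130,0,81,-85,-65,-130,0,81,-145,-100,-130,0,81,-205,-130,-130,0,81,-265,-153,-130,0,81,-325,-153,-130,0]'

```text
t: 36.12
ee_pos: [370.5, -202.7, 167.2]
orientation: [2.213, 2.223, 0.009]
ft_force: [1.7, 0.7, -0.1]
width: 59.9
```

```bash
python3 - <<'E'
from h import *
inc([370.7,-270.3,170],0.3)
from workcell import ctrl
d=ctrl.get_image("side");zoom(d["frame"],225,150,425,250,4,"pics/j1.png")
E
```

```text
cur [ 370.5 -202.7  167.2] yaw 0.24 w 59.9 t 36.12 F [ 1.7  0.7 -0.1] INC [-67.6  -0.1  -2.9] -0.06 tilt [ 0.001  0.008 -1.   ]
```

View pics/j1.png

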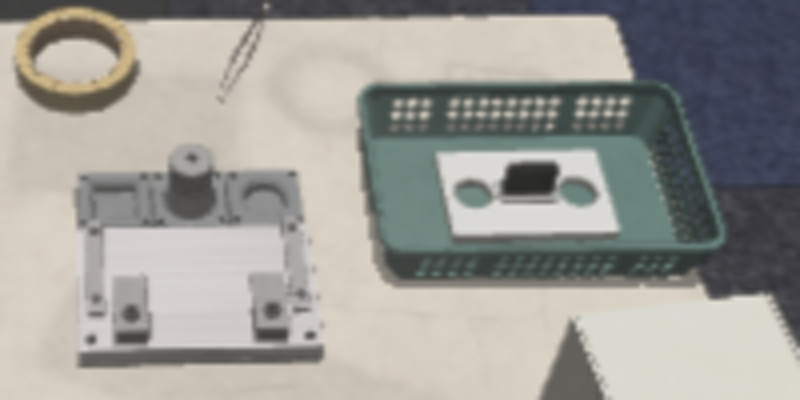

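The round stop is in its middle seat, upright. Next is the square stop.

Emit:
move_arm --increments '[81,-50,0,-3,0,81,-67.6,0,-3,0,81,-67.6,0,-3,0,81,-67.6,-0.4,45,0,81,-67.6,-0.8,95,0,81,-67.6,-1.2,128,0,81,-67.6,-1.2,136,0,81,-67.6,-1.2,136.4,0,81,-67.6,-1.2,136.4,0]'

```text
t: 37.3
ee_pos: [372.9, -278.0, 32.9]
orientation: [2.211, 2.215, 0.008]
ft_force: [0.7, -0.4, -1.0]
width: 59.7
```

```bash
python3 - <<'E'
from h import *
inc([370.7,-270.3,30.8],0.2)
E
```

```text
cur [ 372.9 -278.    32.9] yaw 0.08 w 59.7 t 37.30 F [ 0.7 -0.4 -1. ] INC [ 7.7 -2.2  2. ] -0.12 tilt [-0.005  0.012 -1.   ]
```

Emit:
move_arm --increments '[81,7.7,-2.2,1,0,81,7.7,-2.2,2,0,81,7.7,-2.2,2,0]'

```text
t: 37.67
ee_pos: [370.9, -270.3, 31.1]
orientation: [2.211, 2.214, 0.008]
ft_force: [-0.0, -0.1, -0.3]
width: 59.9
```

Emit:
move_arm --increments '[255,0,0,0,0,255,0,0,0,0,255,0,0,0,0,255,0,0,0,0,255,0,0,0,0,255,0,0,-20,0,255,0,0,-70,0,255,20,0,-120,0,255,65,10,-130,0,255,110,30,-130,0,255,150,50,-130,0,255,180,70,-130,0]'

```text
t: 39.17
ee_pos: [438.9, -87.8, 161.1]
orientation: [2.21, 2.216, 0.008]
ft_force: [-0.6, -1.0, -1.2]
width: 27.9
```

```bash
python3 - <<'E'
from h import *
inc([523.8,53.8,160],0.2)
E
```

```text
cur [438.9 -87.8 161.1] yaw 0.14 w 27.9 t 39.17 F [-0.6 -1.  -1.2] INC [141.4  85.2   1.4] -0.06 tilt [-0.005  0.012 -1.   ]
```

Emit:
move_arm --increments '[255,30,20,1,0,255,75,45,1,0,255,115,70,1,0,255,138,83,1,0,255,141.4,85,1,0,255,141.4,85,1,0,255,141.4,85,1,0,255,141.4,84.5,40,0,255,141.4,84,80,0,255,141.4,84,95,0,255,141.4,84,100,0,255,141.4,84,100,0]'

```text
t: 40.67
ee_pos: [524.4, 53.2, 62.1]
orientation: [2.21, 2.215, 0.009]
ft_force: [-0.3, -0.1, -2.0]
width: 27.9
```

```bash
python3 - <<'E'
from h import *
inc([523.8,54,42],0.2); snap('w6')
E
```

```text
cur [524.4  53.2  62.1] yaw 0.12 w 27.9 t 40.67 F [-0.3 -0.1 -2. ] INC [ 0.9 -0.9 20.1] -0.08 tilt [-0.005  0.013 -1.   ]
[524.4   53.16  62.13] [ 0.002 -0.015 -0.006  0.002  0.003  0.001]
```

View pics/w6.png

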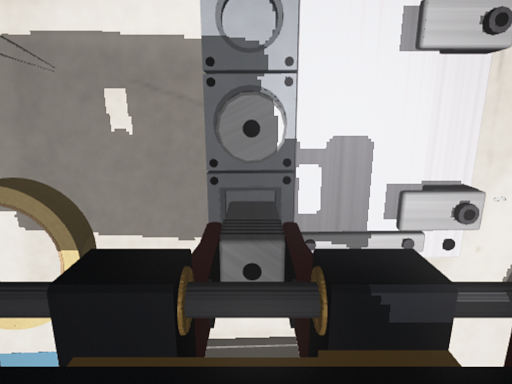

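The square stop hangs in line with its pocket, and the round stop sits at (251,128). I'll insert the square stop.

Emit:
move_arm --increments '[255,0.7,-0.6,5,0,255,0.7,-0.7,9,0,255,0.7,-0.8,13,0,255,0.7,-0.9,17,0,255,0.7,-0.9,19.5,0,255,0.7,-0.9,20.1,0,255,0.7,-0.9,20.1,0]'

```text
t: 41.6
ee_pos: [524.0, 53.8, 42.3]
orientation: [2.21, 2.215, 0.01]
ft_force: [0.5, -0.2, -2.0]
width: 27.7
```

Emit:
move_arm --increments '[200,0,0,0.2,0,120,0,0,0.2,0,81,0,0,0,0,81,0,0,0,0,81,0,0,-40,0,81,0,0,-90,0,81,-30,-30,-120,0,81,-85,-65,-120,0,81,-140,-100,-120,0,81,-190,-130,-120,0,81,-230,-153,-120,0,81,-270,-153,-120,0]'

```text
t: 43.1
ee_pos: [368.0, -216.9, 161.6]
orientation: [2.212, 2.214, 0.01]
ft_force: [1.5, -0.4, 0.2]
width: 60.2
```

```bash
python3 - <<'E'
from h import *
inc([370,-336,150],0.2)
from workcell import ctrl
d=ctrl.get_image("side");zoom(d["frame"],225,150,425,250,4,"pics/j2.png")
E
```

```text
cur [ 368.  -216.9  161.6] yaw 0.05 w 60.2 t 43.10 F [ 1.5 -0.4  0.2] INC [-119.     1.7   12.1] -0.15 tilt [-0.004  0.013 -1.   ]
```

View pics/j2.png

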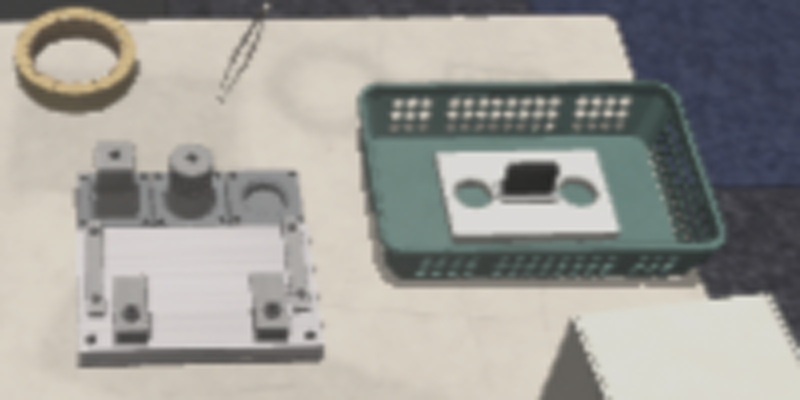

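Both stops are seated. I'll check the bottle from above before grasping it.

Emit:
move_arm --increments '[81,-40,1.7,0,0,81,-50,1.7,0,0,81,-50,1.7,0,0,81,-50,1.7,0,0]'

```text
t: 43.65
ee_pos: [371.6, -269.9, 162.4]
orientation: [2.209, 2.212, 0.01]
ft_force: [0.4, 0.6, -0.1]
width: 59.6
```

```bash
python3 - <<'E'
from h import *
inc([370,-335,41.5],0.2); snap('t7')
c,f=load('t7'); zoom(f,180,180,340,340,3.7,'pics/t7z.png'); print(proj(c,[370,-335,74]),proj(c,[370,-335,0]))
E
```

```text
cur [ 371.6 -269.9  162.4] yaw 0.07 w 59.6 t 43.65 F [ 0.4  0.6 -0.1] INC [-64.3  -3.6 121.3] -0.13 tilt [-0.007  0.015 -1.   ]
[ 371.63 -269.86  162.4 ] [ 0.008 -0.002  0.001  0.002 -0.002 -0.004]
[248.9661028  272.91747839] [248.3925814  239.09781809]
```

View pics/t7z.png

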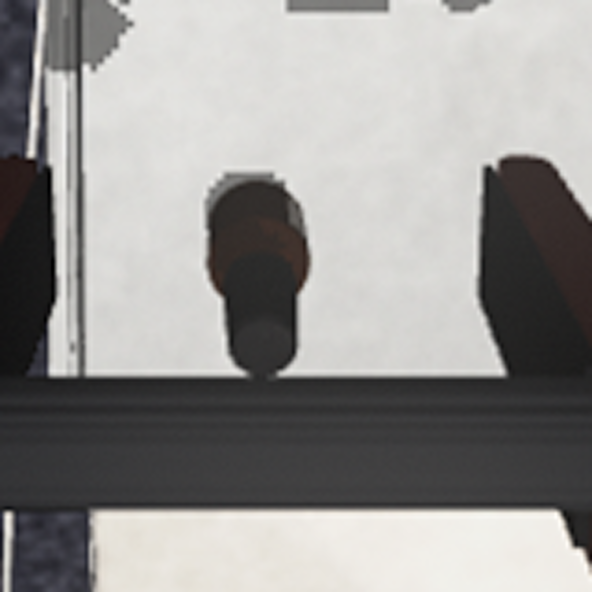

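The bottle stands upright, with its cap top at pixel (251,274). That matches the predicted (249,273) to within about 1 mm. I'll go down and grasp it.

Emit:
move_arm --increments '[81,-50,-1,10,0,81,-64.6,-1.5,12,0,81,-64.6,-1.5,12,0,81,-64.6,-2,50,0,81,-64.6,-2.8,90,0,81,-64.6,-3.1,105,0,81,-64.6,-3.1,105,0]'

```text
t: 44.58
ee_pos: [370.1, -334.0, 57.5]
orientation: [2.209, 2.214, 0.01]
ft_force: [0.1, 0.6, 0.3]
width: 60.0
```

```bash
python3 - <<'E'
from h import *
inc([370.5,-335.3,41.5],0.2)
E
```

```text
cur [ 370.1 -334.    57.5] yaw 0.14 w 60.0 t 44.58 F [0.1 0.6 0.3] INC [-1.2  0.2 16. ] -0.06 tilt [-0.005  0.014 -1.   ]
```

Emit:
move_arm --increments '[81,-1.2,0.2,10,0,81,-1.2,0.2,15.5,0,81,-1.2,0.2,15.8,0,81,-1.2,0.2,15.8,0,150,-1.2,0.2,15.8,0,170,-1.2,0.2,15.8,0,190,-1.2,0.2,15.8,0,255,-1.2,0.2,15.8,0,255,-1.2,0.2,15.8,0,255,-1.2,0.2,15.8,0,255,-1.2,0.2,15.8,0,255,-1.2,0.2,15.8,0]'

```text
t: 46.08
ee_pos: [370.5, -335.4, 41.7]
orientation: [2.209, 2.214, 0.01]
ft_force: [-0.3, -0.0, 0.5]
width: 16.9
```

```bash
python3 - <<'E'
from h import *
inc([523.3,169.5,180],0.2)
E
```

```text
cur [ 370.5 -335.4   41.7] yaw 0.13 w 16.9 t 46.08 F [-0.3 -0.   0.5] INC [ 503.8  155.9 -138.8] -0.07 tilt [-0.005  0.014 -1.   ]
```

Emit:
move_arm --increments '[255,0,0,-15,0,255,0,0,-50,0,255,0,0,-95,0,255,15,0,-130,0,255,55,0,-139,0,255,105,10,-139,0,255,155,20,-139,0,255,205,40,-139,0,255,255,60,-139,0,255,300,80,-139,0,255,330,95,-139,0,255,340,100,-139,0]'

```text
t: 47.58
ee_pos: [468.4, 7.1, 181.1]
orientation: [2.206, 2.216, 0.011]
ft_force: [0.4, -0.0, -1.2]
width: 17.2
```

```bash
python3 - <<'E'
from h import *
inc([523.3,169.5,170],0.2)
E
```

```text
cur [468.4   7.1 181.1] yaw 0.28 w 17.2 t 47.58 F [ 0.4 -0.  -1.2] INC [162.2  55.6  11.1] 0.08 tilt [-0.005  0.015 -1.   ]
```

Emit:
move_arm --increments '[255,30,15,0,0,255,75,30,2,0,255,120,45,5,0,255,150,54,10,0,255,162,55.6,11,0,255,162,55.6,11,0,255,162,55.6,11,0,255,162.2,55,45,0,255,162.4,54.6,80,0,255,162.6,54.4,100,0,255,162.6,54.4,107,0,255,162.6,54.4,107,0]'

```text
t: 49.08
ee_pos: [523.6, 168.7, 74.2]
orientation: [2.207, 2.216, 0.01]
ft_force: [0.7, 0.0, -0.9]
width: 17.2
```

```bash
python3 - <<'E'
from h import *
inc([523.3,169.6,52.9],0.2); snap('w8')
E
```

```text
cur [523.6 168.7  74.2] yaw 0.23 w 17.2 t 49.08 F [ 0.7  0.  -0.9] INC [ 1.  -0.6 21.3] 0.03 tilt [-0.006  0.015 -1.   ]
[523.62 168.71  74.24] [ 0.005 -0.018 -0.01   0.004  0.004  0.001]
```

View pics/w8.png

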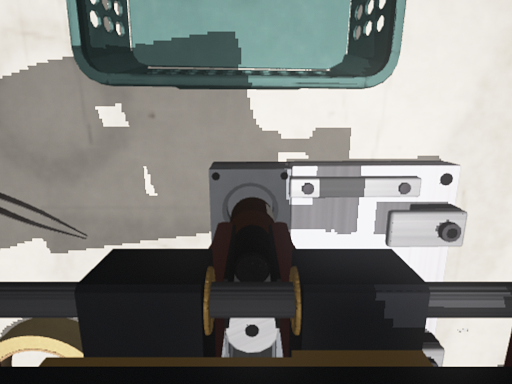

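The bottle hangs over its pocket at (250,205). I'll lower it gently.

Emit:
move_arm --increments '[255,0.8,-0.3,5,0,255,0.8,-0.4,9,0,255,0.8,-0.5,13,0,255,0.8,-0.6,17,0,255,0.8,-0.6,20,0,255,0.8,-0.6,21.2,0,255,0.8,-0.6,21.3,0,255,0.8,-0.6,21.3,0]'

```text
t: 50.12
ee_pos: [523.8, 169.7, 53.5]
orientation: [2.206, 2.215, 0.012]
ft_force: [-0.9, 0.1, -1.0]
width: 17.2
```

Emit:
move_arm --increments '[255,0,-0.3,0.5,0,255,0,-0.3,0.9,0,255,0,-0.3,0.9,0]'

```text
t: 50.5
ee_pos: [523.7, 169.7, 52.7]
orientation: [2.206, 2.215, 0.012]
ft_force: [0.1, 0.7, 1.1]
width: 17.0
```

Emit:
move_arm --increments '[220,0,0,0,0,190,0,0,0,0,150,0,0,0,0,81,0,0,0,0,81,0,0,0,0,81,0,0,-20,0,81,0,0,-60,0,81,0,0,-110,0,81,-40,0,-160,0,81,-90,0,-178,0,81,-120,0,-178,0,81,-120,0,-178,0]'

```text
t: 52.0
ee_pos: [521.2, 49.2, 231.7]
orientation: [2.209, 2.212, 0.013]
ft_force: [-0.0, 0.3, -0.6]
width: 59.9
```

```bash
python3 - <<'E'
from h import *
from workcell import ctrl
inc([523,49,230],0.2); snap('w9')
c,f=load('w9')
for n,p in {"rt":[523.5,111.8,69],"sq":[523.5,53.8,75],"cap":[523.5,169.5,85]}.items(): print(n,proj(c,p).round(1))
zoom(f,190,0,420,210,2.6,'pics/w9z.png')
d=ctrl.get_image("side");zoom(d["frame"],225,150,425,250,4,"pics/j3.png")
d=ctrl.get_image("top");zoom(d["frame"],75,120,425,265,2.25,"pics/top9.png")
E
```

```text
cur [521.2  49.2 231.7] yaw 0.07 w 59.9 t 52.00 F [-0.   0.3 -0.6] INC [-0.2  1.8  1.7] -0.13 tilt [-0.005  0.017 -1.   ]
[521.18  49.16 231.7 ] [ 0.044  0.019 -0.003  0.012 -0.002  0.027]
rt [252.3 113.4]
sq [252.2 174.7]
cap [252.8  44.5]
```

View pics/w9z.png

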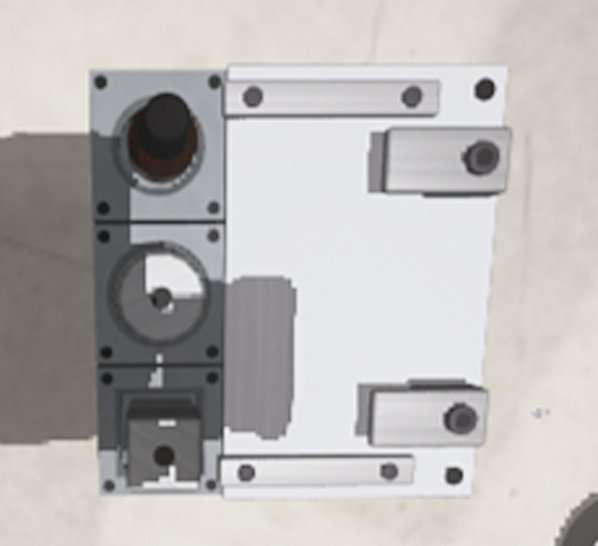

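View pics/j3.png

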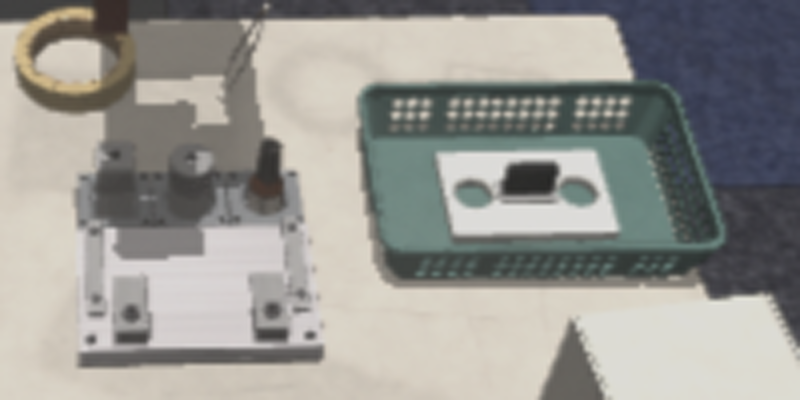

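View pics/top9.png

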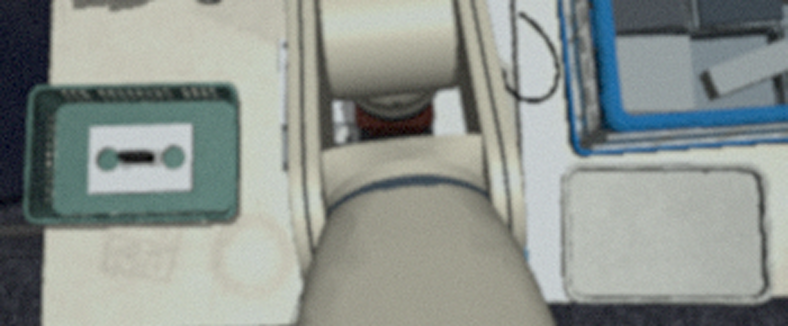

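Everything is in place. The stop tops are within about 1 px of the seated prediction: round (252,114.6) against (252,113.4), square (253,175) against (252,174.7). I'm handing in.

```bash
python3 - <<'E'
from workcell import ctrl
print(ctrl.close_job())
E
```

```text
the job is handed in; nothing more can be done
None
```

I cleared the round stop, the square stop and the bottle into the tool tray and drew the plate out from under the clips by its handle. It now lies flat in the middle of the basket, and the stops and bottle are back in their seats. The job took about 52 s of the 141 s allowed.

- **Seats:** the wrist and side pictures show all three upright. The round and square stop tops were within about 1 px of where fully seated stops should appear. The bottle's cap was not compared this way. For it I rely on contact with the pocket floor and the gripper height at release.
- **Plate:** it lies flat, with its long side along the basket's long side.
- **Forces:** the highest wrist force I read was about 7 N, taken at the end of each move only.

**Disagreements:**
- **Basket direction:** the text says the basket's long side runs roughly along the world's −x, but the pictures show it along world y. I followed the pictures.
- **Tool tilt:** the tool had drifted to about 1° of tilt by the end, with no visible effect.
- **Positioning miss:** on the way to the square stop in the tray, one move ended about 8 mm off. I corrected it before gripping.

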